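# Lids back on the kitchen canisters

### The arm

A 6-joint arm with a two-finger parallel gripper is mounted at the origin on the work surface. World frame = base frame: x ahead of the robot, y to its left, z up, the work surface at z = 0. Lengths are in mm, angles in degrees, forces in N, time in s.
With the tool pointing down it reaches from about 300 to 850 mm from the base axis. Payload 4.2 kg.
Tool frame: the origin (TCP) lies on the centre line of the jaws, within the pads' length; the fingertips stand 14 mm ahead of it and the grasp point (between the pads) lies 5 mm behind it; z points along the fingers, y is the line along which they close (so a half turn about z gives the same grasp; the last joint's range is limited). The gripper opens to 91 mm and grips with 3 to 60 N. Pads are 32 mm wide; open, the fingers measure 118 mm over their backs; the gripper's body (76 mm by 178 mm) begins 60 mm behind the grasp point.
Start: joints at [74.485, 18.312, 89.639, -0, 72.044, -1.146], TCP at [142.705, 557.029, 191.776] pointing down, gripper open.
Joint ranges: [-177.97, 177.97], [-48.28, 115.42], [12.27, 149.76], [-77.06, 257.06], [2.81, 150.46], [-146.56, 146.56]. Speed limits (degrees/s): [147.25, 147.25, 180, 180, 180, 180].

### API

Orientations are given as [roll, pitch, yaw] about the fixed x, y, z axes, in that order (R = Rz(yaw) Ry(pitch) Rx(roll)).
In Python, from workcell import env gives the robot as it stands.
- The arm moves only by the tool arm_command, never from a script. Its argument "motion" is a list of rows, each an object with "offset": the shift along the tool's x, y, z in m, a list of three; "spin": the turn about the tool's z in rad. In form: [{"offset": [tx, ty, tz], "spin": spin}, ...]. A call has 1 to 5 rows; each row shifts and turns the commanded pose from where the row before left it, along the tool's axes as they then stand; what a row does not reach is not made up. A row lasts 1/8 s, in which the tool goes at most 62.5 mm and 10.7 degrees, less where a joint would pass 70% of its speed; a pose out of reach is approached as far as the arm can. A call with a gripper value outside its range is refused whole. "jaw" is the finger opening in m, from 0 to 0.0912, set as the call begins (left out, the last holds). The fingers move at their own pace and stop on an object; "newtons" is the grip in N (left out, the last holds). Time passes only in rows, so rows that do not move let the fingers close. It gives the time, the measured TCP pose, the force, the opening and the grip force at its end, in the units of the state.
- env.state(): the state, without advancing time (a new reading comes with each control period).
- env.grab_frame(name): name is "scene" or "top"; returns (picture, depth): 480x640x3 uint8, blue, green, red; 480x640 float32, mm along the optical axis (not along the pixel's ray), 0 where there is no reading.
- env.camera_model(name): a dict with "fx", "fy", "cx", "cy" (pixels), "k1" (the pictures are not rectified: a ray, as slopes to the right and down, at radius r is drawn at 1 + k1 r^2 times it, then the intrinsics apply), "eye" and "rotation" of the camera in the world. Camera axes: x right, y down, z forward; pixel columns grow to the right and rows downward; lengths in mm; the calibration is good to about 2 mm. A picture is of the moment at which its call begins. camera_model takes no time and is no camera call.
- env.job_done(): hands the job in; it is judged then, once.
Trained networks look in the newest picture that a camera, given by its name, has taken for a name from the list of things; names that differ only in an ending like _2 or _b are one class to them, and where a whole thing is asked for, a point or a joint stands for the part that bears it (a point fixed in the world has none). Each returns a list of dicts, best first, with "score" (0 to 1); they miss things now and then, are a little off and sometimes report something else, mostly with a low value. They report only what shows in the picture. A call takes as long as a camera call.
- env.boxes_of(camera, target): "bbox" ([left, top, right, bottom] in pixels, round what is visible of it).
- env.pinpoint(camera, target): "location" ([column, row] in pixels: a listed point, or the origin of a listed thing).
The state is a dict: "time_s": time; "qpos": joint angles; "qvel": joint speeds; "effort": joint torques, N m; "ee_pos": TCP position; "ee_rot": TCP orientation; "force": force on the tool from outside, world axes, zero at the start; "torque": the same for the moment, N m; "gripper_width": finger opening in mm; "gripper_force": force on a finger pad.
Only numpy, scipy, OpenCV 4.12 (cv2) and the standard library are available. Lean on these libraries where they do the work, as an engineer would, in place of code of your own. Each camera call takes 0.05 s, during which the arm holds its last target. There are 200 camera calls.

### The job

The washed kitchen canisters stand open on the worktop with their wooden lids lying among them: put each of the four lids on the canister it belongs to by shape and size, so that every lid lies flat on the rim with its plug down inside the mouth. Leave the canisters standing where they are, without dragging or tipping them, and leave the mug and the closed glass jar alone.

Things in the scene. Friction and masses are not known exactly. Their poses are not given: they have to be found in the camera images.
- can_small: Small round canister: open white ceramic pot, outside diameter 82 mm, 85 mm tall, wall 5 mm, so the mouth is 72 mm across. Stands loose on the worktop, about 0.4 kg. Origin: centre of its underside, z up.
- can_large: Large round canister: open white ceramic pot, outside diameter 116 mm, 85 mm tall, wall 5 mm, so the mouth is 106 mm across. Stands loose on the worktop, about 0.65 kg. Origin: centre of its underside, z up.
- can_square: Square canister: open white ceramic pot, 100 by 100 mm outside, 75 mm tall, wall 5 mm, so the mouth is 90 by 90 mm. Stands loose on the worktop, about 0.65 kg. Origin: centre of its underside, z up. x and y lie along its sides.
- can_oblong: Oblong canister: open white ceramic pot, 140 mm (along its x) by 90 mm (along its y) outside, 65 mm tall, wall 5 mm, so the mouth is 130 by 80 mm. Stands loose on the worktop, about 0.7 kg. Origin: centre of its underside, z up.
- lid_small: Small round wooden lid, right way up on the worktop: disc 92 mm across, 8 mm thick; plug under it 56 mm across, 8 mm deep; upright round knob in the middle on top, 24 mm across, 28 mm tall. On its canister the plug has 8 mm to spare all round and the disc lies on the rim. About 50 g. Origin: centre of the plug's underside (disc's top 16 mm above), z up.
- lid_large: Large round wooden lid, right way up on the worktop: disc 126 mm across, 8 mm thick; plug under it 90 mm across, 8 mm deep; upright round knob in the middle on top, 24 mm across, 28 mm tall. On its canister the plug has 8 mm to spare all round and the disc lies on the rim. About 90 g. Origin: centre of the plug's underside (disc's top 16 mm above), z up.
- lid_square: Square wooden lid, right way up: board 110 by 110 mm, 8 mm thick; plug under it 74 by 74 mm, 8 mm deep; upright bar handle in the middle on top, 44 mm along x, 16 mm along y, 28 mm tall. On its canister the plug has 8 mm to spare each side and the board lies on the rim, any of four ways round. About 90 g. Origin: centre of the plug's underside (board's top 16 mm above), z up.
- lid_oblong: Oblong wooden lid, right way up: board 150 mm (x) by 100 mm (y), 8 mm thick; plug under it 114 by 64 mm, 8 mm deep; upright bar handle in the middle on top, 44 mm along x, 16 mm along y, 28 mm tall. On its canister the plug has 8 mm to spare each side and the board lies on the rim, either way round lengthwise. About 110 g. Origin: centre of the plug's underside (board's top 16 mm above), z up.
- mug: Bystander, not to be disturbed: a blue ceramic mug, 80 mm across at the rim, 92 mm tall, handle to its +y reaching about 75 mm from the axis. It stands among the canisters and lids. Origin: centre of its underside, z up.
- jar: Bystander, not to be disturbed: a closed squat jar of green glass with a steel cap, 64 mm across, 85 mm tall, at the robot's right. Origin: centre of its underside, z up.

How it is judged (in metres and radians):
At the end, for the whole second after the job is handed in: Each lid lies seated on its own canister: plug inside the mouth and board on the rim (height within 3 mm of seated, centres within 12 mm, lid and canister level within 4 degrees), all at rest (z of lid_small in the frame of can_small between 0.074 and 0.08 m and horizontal distance between lid_small and can_small below 0.012 m and angle between each of lid_small, can_small, lid_large, can_large, lid_square, can_square, lid_oblong, can_oblong's own z axis and vertical below 0.07 rad and linear speed of each of lid_small, can_small, lid_large, can_large, lid_square, can_square, lid_oblong, can_oblong below 0.02 m/s and z of lid_large in the frame of can_large between 0.074 and 0.08 m and horizontal distance between lid_large and can_large below 0.012 m and z of lid_square in the frame of can_square between 0.064 and 0.07 m and horizontal distance between lid_square and can_square below 0.012 m and z of lid_oblong in the frame of can_oblong between 0.054 and 0.06 m and horizontal distance between lid_oblong and can_oblong below 0.012 m); the robot touches nothing.
It fails at once if the mug is moved more than 3 cm or tipped (distance of mug from where it was at the start of the episode above 0.03 m or angle between mug's own z axis and vertical above 0.4 rad).
It fails at once if the jar is moved more than 3 cm or tipped (distance of jar from where it was at the start of the episode above 0.03 m or angle between jar's own z axis and vertical above 0.4 rad).
It fails at once if a canister is moved more than 4 cm or tipped (distance of any of can_small, can_large, can_square, can_oblong from where it was at the start of the episode above 0.04 m or angle between any of can_small, can_large, can_square, can_oblong's own z axis and vertical above 0.4 rad).
It also fails if it takes over 112 s, if anything falls off the work surface, if the arm or the gripper's body presses on something with over 40 N, if the wrist force passes 120 N, or if a joint passes its speed limit or range.

## Working session

There is one attempt and no reset: what is moved stays moved. The work goes in short steps, Python scripts to look and compute and a tool call to move; the robot and the scene stay as the last step left them, time stands still between calls to the robot, and variables do not carry over. Pictures are saved under pics/ and viewed, at most 14 in all, crops included, and the job is handed in when it is done.

Besides the shell and the picture viewer there is one more tool, called after "Emit:" by a JSON object that holds its "name" and its "arguments". arm_command: Moves the arm, as the interface text tells. Its arguments: {"type":"object","properties":{"motion":{"type":"array"},"jaw":{"type":"number"},"newtons":{"type":"number"}},"required":["motion"]}

```bash
mkdir -p pics; ls
python3 - <<'E'
from workcell import env
import cv2
for n in ("scene","top"):
    p,d=env.grab_frame(n); cv2.imwrite(f"pics/{n}0.png",p); m=env.camera_model(n); print(n,m)
print(env.state())
for t in "can_small can_large can_square can_oblong lid_small lid_large lid_square lid_oblong mug jar".split():
    print(t,[(b["bbox"],round(b["score"],2)) for b in env.boxes_of("top",t)][:3])
E
```

```text
pics
scene {'fx': 606.5420014858356, 'fy': 606.5420014858356, 'cx': 321.01043107138327, 'cy': 239.8563369263856, 'k1': -0.16640837484977197, 'eye': array([1027.17434939,  743.62443255, 1564.19313985]), 'rotation': array([-148.32937727,    0.48666745,  146.22205977])}
top {'fx': 567.2178038926262, 'fy': 567.2178038926262, 'cx': 318.54598515429933, 'cy': 241.36108603040276, 'k1': -0.07896090298618423, 'eye': array([ 438.8317373 ,  -43.16543264, 1634.09648556]), 'rotation': array([-177.35147732,    0.81491617,  -88.87092713])}
{'time_s': 0.1, 'qpos': array([ 7.44853649e+01,  1.83482015e+01,  8.96995686e+01, -2.55883681e-03,
        7.20420205e+01, -1.14398707e+00]), 'qvel': array([-0.05058632, -0.02676612, -0.13550991, -0.01148707,  0.04031564,
       -0.01988613]), 'effort': array([ 2.82935534e-04, -4.13330841e+01, -2.32509220e+01,  7.28898821e-02,
        4.22043179e-02, -2.91177139e-05]), 'ee_pos': array([142.57901213, 556.5501288 , 191.00109077]), 'ee_rot': array([-1.79910179e+02,  6.39781610e-04,  1.65630143e+02]), 'force': array([ 0.38244605, -0.51750879, -0.43834333]), 'torque': array([ 0.02887758,  0.01459604, -0.02875817]), 'gripper_force': 0.0, 'gripper_width': 91.1873642617332}
can_small [([265.3, 253.2, 294.7, 280.5], 0.71)]
can_large [([323.7, 244.8, 368.9, 288.0], 0.59)]
can_square [([209.2, 179.1, 254.8, 225.2], 0.85)]
can_oblong [([432.6, 214.3, 484.5, 271.5], 0.87)]
lid_small [([300.7, 172.1, 333.5, 206.7], 0.68)]
lid_large [([138.7, 208.6, 183.1, 252.2], 0.8)]
lid_square [([395.0, 283.7, 439.2, 330.7], 0.66)]
lid_oblong [([183.5, 277.3, 239.7, 320.1], 0.7)]
mug [([379.0, 174.9, 416.0, 208.0], 0.89), ([182.6, 276.4, 239.0, 320.5], 0.29)]
jar [([472.5, 291.1, 501.2, 314.5], 0.79)]
```

View pics/top0.png

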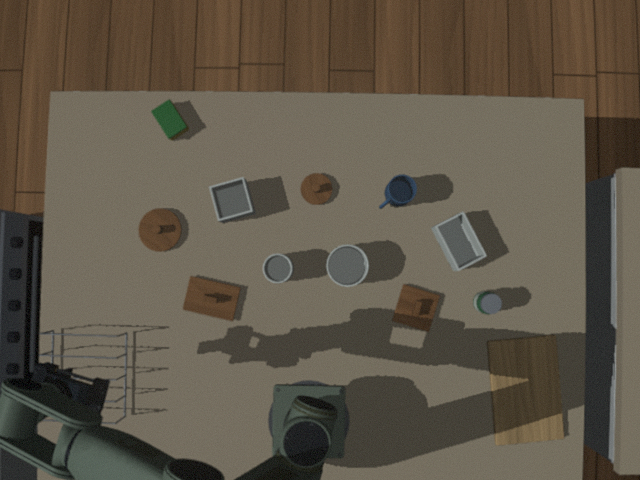

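View pics/scene0.png

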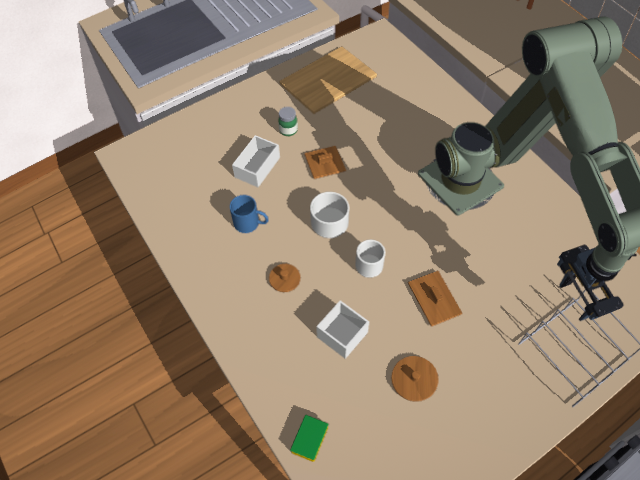

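Both views show everything unobstructed: the top view has the lids at about (318,189) small, (160,230) large, (415,308) square, (212,298) oblong. The cans are at (278,268), (348,266), (231,200) and (459,242). The network boxes agree.

```bash
cat > h.py <<'E'
from workcell import env
import cv2, numpy as np
from scipy.spatial.transform import Rotation as R
H=dict(can_small=85,can_large=85,can_square=75,can_oblong=65,lid_small=16,lid_large=16,lid_square=16,lid_oblong=16,mug=92,jar=85)
def cloud(n):
    p,d=env.grab_frame(n); m=env.camera_model(n)
    K=np.array([[m['fx'],0,m['cx']],[0,m['fy'],m['cy']],[0,0,1]])
    v,u=np.mgrid[:480,:640]
    r=cv2.undistortPoints(np.stack([u,v],-1).reshape(-1,1,2).astype(float),K,np.array([m['k1'],0,0,0.])).reshape(480,640,2)
    c=np.dstack([r*d[...,None],d])
    w=c@R.from_euler('xyz',m['rotation'],degrees=True).as_matrix().T+m['eye']
    w[d==0]=np.nan
    return p,w
def fit(pts):
    P=pts[:,:2].astype(np.float32); rc=cv2.minAreaRect(P); cc=cv2.minEnclosingCircle(P)
    return np.round(rc[0],1),np.round(rc[1],0),round(rc[2],1),np.round(cc[0],1),round(2*cc[1])
def measure(cam,names,pad=4):
    p,w=cloud(cam)
    for t in names:
        bs=env.boxes_of(cam,t)
        if not bs: print(cam,t,'none'); continue
        l,a,r,b=[int(x) for x in bs[0]['bbox']]
        q=w[a-pad:b+pad+1,l-pad:r+pad+1].reshape(-1,3); q=q[~np.isnan(q[:,0])]
        h=H[t]; z=q[:,2]
        lo=q[(z>h-7)&(z<h+7)]
        print(cam,t,round(bs[0]['score'],2),len(lo),'z',round(float(np.median(lo[:,2])),1) if len(lo) else None,*(fit(lo) if len(lo)>4 else ()))
        if t[:3]=='lid':
            k=q[z>32]; print('   knob',len(k),'z',np.round(np.median(k[:,2]),1),*fit(k))
E
python3 - <<'E'
from h import *
for c in("top","scene"): measure(c,list(H))
p,w=cloud("top"); print(np.nanstd(w[150:170,330:380,2]),np.nanmedian(w[150:170,330:380,2]))
E
```

```text
top can_small 0.85 163 z 85.1 [435.1  91.4] [77. 80.] 1.4 [434.7  92.3] 82
top can_large none
top can_square 0.8 281 z 75.0 [624.4 228.1] [101. 102.] 16.3 [623.8 227.5] 141
top can_oblong 0.88 326 z 64.2 [ 520.1 -412.2] [141.  93.] 28.3 [ 519.4 -412.5] 163
top lid_small 0.92 706 z 16.1 [658.5 -10. ] [125. 103.] 85.5 [660.   -9.8] 144
   knob 57 z 43.3 [663.6  -7.5] [22. 20.] 1.3 [664.2  -8.7] 24
top lid_large 0.87 1329 z 16.4 [531.2 440. ] [141. 126.] 7.2 [526.8 434.7] 167
   knob 62 z 44.3 [539.7 442. ] [24. 21.] 22.2 [539.2 442.1] 25
top lid_square 0.55 1307 z 16.0 [ 332.9 -297.6] [152. 150.] 13.2 [ 334.1 -289.4] 171
   knob 96 z 43.1 [ 328.9 -299.4] [17. 43.] 72.3 [ 329.3 -299.8] 44
top lid_oblong 0.97 1618 z 16.1 [347.3 286.5] [139. 171.] 2.8 [337.2 283.9] 187
   knob 93 z 43.9 [343.6 285.9] [42. 17.] 77.9 [344.5 285.8] 43
top mug 0.9 138 z 90.8 [ 659.  -245.1] [78. 80.] 88.7 [ 655.2 -240.4] 94
top jar 0.62 323 z 84.5 [ 350.5 -494.2] [55. 54.] 16.2 [ 350.5 -494.5] 57
scene can_small 0.65 188 z 85.2 [438.3  89.9] [81. 81.] 32.3 [436.7  88.1] 87
scene can_large 0.87 251 z 85.3 [ 44
[... 239 characters left out ...]
  knob 65 z 44.7 [664.9 -11.7] [23. 25.] 9.3 [665.6 -10.7] 26
scene lid_large 0.82 1517 z 17.0 [537.9 434.2] [149. 141.] 54.4 [545.2 431.3] 193
   knob 74 z 44.2 [542.4 440.3] [21. 25.] 57.9 [542.2 439.9] 25
scene lid_square 0.89 749 z 16.8 [ 323.1 -307.3] [166. 159.] 58.1 [ 327.3 -299.7] 208
   knob 81 z 44.0 [ 330.1 -299.4] [26. 41.] 64.9 [ 331.3 -298.1] 44
scene lid_oblong 0.84 1482 z 16.8 [349.1 280.8] [189. 170.] 59.3 [345.3 279.2] 225
   knob 108 z 44.1 [346.4 283.8] [47. 18.] 78.2 [346.1 283.7] 48
scene mug 0.59 171 z 91.1 [ 658.5 -248.5] [84. 80.] 84.3 [ 654.5 -242.2] 97
scene jar 0.56 163 z 86.7 [ 349.6 -495.3] [58. 54.] 57.7 [ 349.1 -495.7] 64
3.861860624018177 -0.06550777339612068
```

```bash
cat >> h.py <<'E'
def go(x,y,z,yaw=None):
    s=env.state(); p=s['ee_pos']; a=s['ee_rot'][2]
    sp=0 if yaw is None else (a-yaw+180)%360-180
    if yaw is None: yaw=a
    a2=np.deg2rad(yaw); d=np.array([x,y,z])-p
    o=[d[0]*np.cos(a2)+d[1]*np.sin(a2),d[0]*np.sin(a2)-d[1]*np.cos(a2),-d[2]]
    print('at',np.round(p,1),'yaw',round(a,2),'| spin first rad',round(np.deg2rad(sp),3),'then offset m',np.round(np.array(o)/1000,4))
E
python3 - <<'E'
from h import *
p,w=cloud("top")
def near(x,y,r,lo,hi,brown=False):
    m=(np.hypot(w[...,0]-x,w[...,1]-y)<r)&(w[...,2]>lo)&(w[...,2]<hi)
    if brown: m&=(p[...,2].astype(int)-p[...,0]>45)
    return w[m]
print('can_large',*fit(near(447,-101,75,78,92)))
for n,x,y,r in(('sq',330,-299,85),('ob',345,285,98),('lg',541,441,70),('sm',664,-9,52)):
    q=near(x,y,r,9,24,True); print(n,len(q),*fit(q))
    k=near(x,y,35,33,55)[:,:2]; e,v=np.linalg.eigh(np.cov(k.T)); print('  knob',k.mean(0).round(1),'axis',np.degrees(np.arctan2(v[1,1],v[0,1])).round(1))
go(541,441,120)
E
```

```text
can_large [446.4 -99.4] [114. 112.] 46.1 [446.6 -99. ] 116
sq 208 [ 339.9 -300.3] [105.  81.] 72.7 [ 340.5 -299.4] 128
  knob [ 329.  -298.9] axis 162.2
ob 519 [345.7 285.9] [145.  91.] 78.1 [347.  285.6] 165
  knob [344.  284.7] axis 78.8
lg 339 [536.8 445.9] [115. 110.] 27.7 [538.6 442.8] 119
  knob [538.6 440.9] axis -150.5
sm 179 [665.8  -6. ] [77. 81.] 87.0 [665.6  -8. ] 84
  knob [664.   -8.1] axis 113.2
at [142.7 557.  191.8] yaw 165.63 | spin first rad 0.0 then offset m [-0.4146 -0.0136  0.0718]
```

Emit:
{"name": "arm_command", "arguments": {"motion": [{"offset": [-0.052, -0.002, 0]}, {"offset": [-0.052, -0.002, 0.005]}, {"offset": [-0.052, -0.002, 0.01]}, {"offset": [-0.052, -0.002, 0.01]}, {"offset": [-0.052, -0.002, 0.01]}], "jaw": 0.06, "newtons": 20}}

```text
invalid input at $.motion[0]: expected keys offset, spin
```

Emit:
{"name": "arm_command", "arguments": {"motion": [{"offset": [-0.052, -0.002, 0.01]}, {"offset": [-0.052, -0.002, 0.01]}, {"offset": [-0.05, 0, 0.01]}, {"offset": [0, 0, 0.005]}, {"offset": [0, 0, 0]}]}}

```text
invalid input at $.motion[0]: expected keys offset, spin
```

```bash
python3 -c "
from h import *
go(540,441,34)"
```

```text
at [142.7 557.  191.8] yaw 165.63 | spin first rad 0.0 then offset m [-0.4137 -0.0138  0.1578]
```

Emit:
{"name": "arm_command", "arguments": {"motion": [{"offset": [-0.052, -0.002, 0], "spin": 0}, {"offset": [-0.052, -0.002, 0.005], "spin": 0}, {"offset": [-0.052, -0.002, 0.01], "spin": 0}, {"offset": [-0.052, -0.002, 0.01], "spin": 0}, {"offset": [-0.052, -0.002, 0.01], "spin": 0}], "jaw": 0.06, "newtons": 20}}

```text
time_s: 2.42
ee_pos: [393.7, 482.3, 156.6]
ee_rot: [180.0, 0.0, 165.6]
force: [0.0, 1.5, 0.2]
gripper_width: 59.9
gripper_force: 0.0
```

Emit:
{"name": "arm_command", "arguments": {"motion": [{"offset": [-0.052, -0.002, 0.01], "spin": 0}, {"offset": [-0.052, -0.002, 0.01], "spin": 0}, {"offset": [-0.05, 0, 0.01], "spin": 0}, {"offset": [0, 0, 0.005], "spin": 0}, {"offset": [0, 0, 0], "spin": 0}]}}

```text
time_s: 3.05
ee_pos: [539.6, 440.5, 121.0]
ee_rot: [-179.9, -0.1, 165.6]
force: [-0.7, 0.8, -0.1]
gripper_width: 59.9
gripper_force: 0.0
```

```bash
python3 -c "
from h import *
go(540,441,34)"
```

```text
at [539.6 440.5 121. ] yaw 165.61 | spin first rad 0.0 then offset m [-0.0003  0.0006  0.087 ]
```

Emit:
{"name": "arm_command", "arguments": {"motion": [{"offset": [0, 0, 0.03], "spin": 0}, {"offset": [0, 0, 0.03], "spin": 0}, {"offset": [0, 0, 0.02], "spin": 0}, {"offset": [0, 0, 0.007], "spin": 0}, {"offset": [0, 0, 0], "spin": 0}]}}

```text
time_s: 3.68
ee_pos: [539.6, 441.4, 35.3]
ee_rot: [180.0, 0.0, 165.7]
force: [0.6, -0.8, -0.5]
gripper_width: 60.0
gripper_force: 0.0
```

Emit:
{"name": "arm_command", "arguments": {"motion": [{"offset": [0, 0, 0], "spin": 0}, {"offset": [0, 0, 0], "spin": 0}, {"offset": [0, 0, 0], "spin": 0}, {"offset": [0, 0, 0], "spin": 0}, {"offset": [0, 0, 0], "spin": 0}], "jaw": 0}}

```text
time_s: 4.3
ee_pos: [540.3, 440.7, 34.8]
ee_rot: [180.0, -0.0, 165.6]
force: [0.3, -0.6, -0.3]
gripper_width: 12.6
gripper_force: 0.0
```

Emit:
{"name": "arm_command", "arguments": {"motion": [{"offset": [0, 0, -0.02], "spin": 0}, {"offset": [0, 0, -0.04], "spin": 0}, {"offset": [0, 0, -0.04], "spin": 0}, {"offset": [0, 0, -0.03], "spin": 0}, {"offset": [0, 0, 0], "spin": 0}]}}

```text
time_s: 4.92
ee_pos: [541.6, 441.7, 167.9]
ee_rot: [179.7, 0.2, 165.6]
force: [0.7, 0.5, -0.6]
gripper_width: 0.7
gripper_force: 0.0
```

```bash
python3 -c "
from h import *
go(446.5,-100,165)"
```

```text
at [541.6 441.7 167.9] yaw 165.63 | spin first rad 0.0 then offset m [-0.0424 -0.5483  0.0029]
```

Run:
```python
from h import *
p,w=cloud("scene"); cv2.imwrite("pics/s1.png",cv2.resize(p[230:430,300:560],None,fx=3,fy=3))
m=(np.hypot(w[...,0]-541,w[...,1]-441)<150)&(w[...,2]>30)&(w[...,2]<60)&(p[...,2].astype(int)-p[...,0]>30)
print(m.sum(),w[m].mean(0), fit(w[m]))
```

```text
75 [543.52333614 440.01083087  43.67893672] (array([541.9, 440.3]), array([24., 23.]), 44.9, array([542., 439.]), 26)
```

View pics/s1.png

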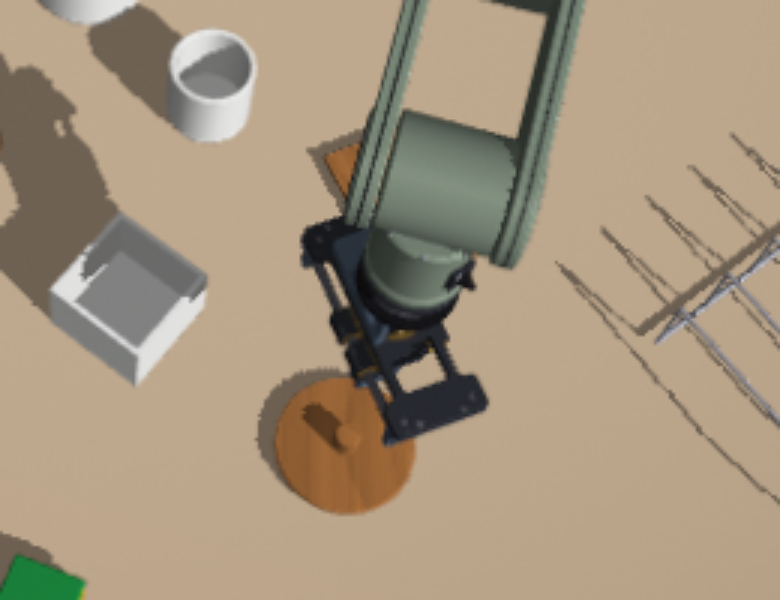

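The lid lies untouched with its knob at crop (347,437), so the fingers closed beside or above it. I'll check where the fingers really are against the reported TCP.

Run:
```python
from h import *
print({k:np.round(v,2) for k,v in env.state().items()})
for c in("scene","top"):
    p,w=cloud(c)
    cv2.imwrite(f"pics/{c}2.png",cv2.resize(p[300:420,380:500] if c=="scene" else p[170:330,60:260],None,fx=4,fy=4) if 0 else p)
    for lo,hi in((130,145),(145,160),(160,175),(175,190),(190,220),(220,250)):
        m=(np.hypot(w[...,0]-541,w[...,1]-441)<200)&(w[...,2]>lo)&(w[...,2]<hi)
        q=w[m]
        if len(q)>3: print(c,lo,hi,len(q),q.min(0).round(),q.max(0).round(),np.median(q,0).round())
```

```text
{'time_s': np.float64(4.97), 'qpos': array([ 38.26,  30.35,  73.99,   0.  ,  75.56, -37.37]), 'qvel': array([-0.12,  1.69,  2.86, -0.02,  0.07,  0.01]), 'effort': array([ 1.000e-02, -5.476e+01, -2.498e+01,  4.000e-02,  6.000e-02,
        0.000e+00]), 'ee_pos': array([540.56, 440.9 , 165.47]), 'ee_rot': array([1.7991e+02, 6.0000e-02, 1.6563e+02]), 'force': array([-0.12, -0.29, -0.88]), 'torque': array([-0.02, -0.02,  0.03]), 'gripper_force': np.float64(0.0), 'gripper_width': np.float64(0.44)}
scene 190 220 19 [528. 431. 190.] [562. 453. 218.] [556. 444. 205.]
```

Run:
```python
from h import *
out=[]
for c in("scene","top"):
    p,w=cloud(c); m=env.camera_model(c); K=np.array([[m['fx'],0,m['cx']],[0,m['fy'],m['cy']],[0,0,1]])
    Rm=R.from_euler('xyz',m['rotation'],degrees=True).as_matrix()
    e=env.state()['ee_pos']
    P=np.array([e-[0,0,14],e,e+[0,0,65]]); q=(P-m['eye'])@Rm
    uv=cv2.projectPoints(q,np.zeros(3),np.zeros(3),K,np.array([m['k1'],0,0,0.]))[0].reshape(-1,2); print(c,uv.round())
    u,v=uv[1].astype(int); im=cv2.resize(p[v-50:v+50,u-60:u+60],None,fx=5,fy=5,interpolation=cv2.INTER_CUBIC)
    for a in uv: cv2.circle(im,tuple(((a-[u-60,v-50])*5).astype(int).tolist()),3,(255,0,255),-1)
    out.append(im)
    print(np.round(w[v-12:v+13:4,u-20:u+21:5,2]))
cv2.imwrite("pics/g2.png",cv2.resize(np.vstack(out),None,fx=.6,fy=.6))
```

```text
scene [[422. 360.]
 [423. 358.]
 [427. 348.]]
[[  1.  -2.   2. 287. 289. 307. 301. 284. 283.]
 [ 10.   2.   4. 285. 285. 313. 275. 260.  -2.]
 [ -1.   8.   2. 195. 282. 308.  -1.  -4.   1.]
 [  6.  19.  13. 186. 282.   2. 309.   0.   2.]
 [ 17.  18.  20.  23.  19. 278. 305. 308. 304.]
 [ 12.  11.  14.  22.  16. 281. 312. 311. 307.]
 [ 15.  20.  14.  17.  22. 280. 308. 305. 309.]]
top [[145. 226.]
 [144. 225.]
 [135. 224.]]
[[506. 373. 368. 364. 279.  15.  21.  18.  14.]
 [528. 498. 367. 364. 328. 305. 304. 312. 308.]
 [547. 513. 364. 357. 320. 309. 303. 304. 297.]
 [563. 536. 500. 349. 309. 305. 316. 310. 265.]
 [585. 556. 517. 340. 306. 304. 302. 306.  25.]
 [591. 572. 544. 508. 304. 310. 304. 306.  15.]
 [590. 588. 563. 528. 307. 296. 306. 306.  17.]]
```

View pics/g2.png

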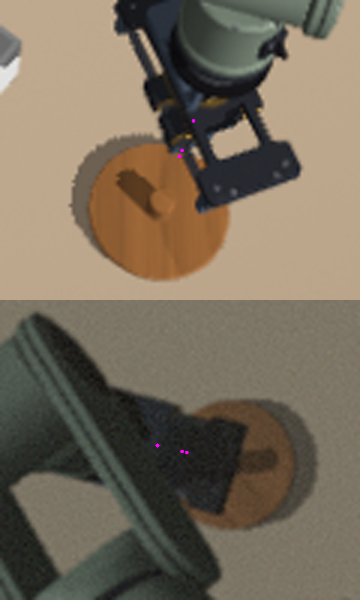

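Run:
```python
from h import *
p,w=cloud("scene")
im=cv2.resize(p[335:375,400:450],None,fx=14,fy=14,interpolation=cv2.INTER_NEAREST); cv2.imwrite("pics/g3.png",np.clip(im.astype(float)*2,0,255).astype(np.uint8))
for v in range(342,368): print(v,*[f"{z:4.0f}" for z in w[v,406:440,2]])
```

```text
342    3   -5   -2   -4  nan    1  274  280  288  283  287  287  287  278  272  295  nan  309  314  320  323  324  300  297  294  298  299  299  301  297  308  303  307  306
343    0   -3    0    1    2    2    1  273  281  278  279  279  284  282  288  287  299  303  317  319  314  307  306  307  309  298  301  312  310  305  311  309  303  306
344    3    1    3    4    4   -1    2  270  275  271  280  290  293  291  290  293  295  303  310  306  306  306  309  310  304  309  303  306  307  309  301  303  296  287
345    4    8    2    8   -0   -1    4   -1    1    1  287  289  293  284  291  286  289  306  307  312  305  nan  305  305  307  304  304  305  298  297  287  288  288  292
346   -3    2    6   -1    3   -2    1    1    6  285  287  287  284  285  287  290  290  301  309  306  310  310  307  300  304  303  302  286  289  284  292  291  291  288
347   -1   -1    5   -1    5    9   -1   -4    2  277  287  289  282  286  288  291  289  303  308  313  310  311  302  300  289  287  286  284  289  290  289  288  282  280
348   -4   -1    1    2    8   -2    5   -3    4  273  2
[... 2723 characters left out ...]
 306
364   15   17   21   15   16   22   20   16   17   22   19   12   12   16   18   21    9   23  279  278  278  279   19   19  308  305  307  308  306  308  309  306  306  303
365   17   15   16   18   12   23   17   17   16   14   19   17    9   15   20   25   21   16   17  280  278  282  304  308  311  310  309  312  307  301  308  309  313  307
366   22   17   10   18   15   22   14   19   15   23   18   16   21   11   12   17   11   21   14  276  284  280  308  313  305  311  308  305  305  307  311  306  302  301
367   14   17   20   17    9   17   18   17   18   17   21   21   13   16   16   17   14   15   14   17  277  300  309  305  309  311  309  305  308  307  313  306  308  304
```

View pics/g3.png

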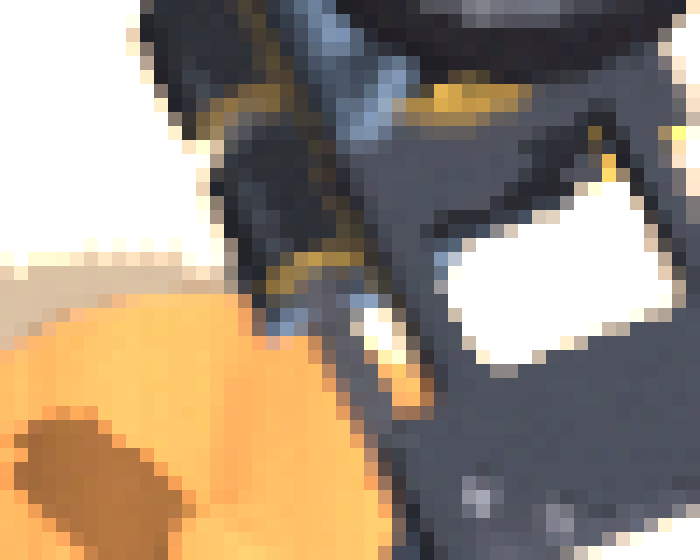

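The camera puts the fingertips at z≈186 (pixel (418,358)), where the state implies about 151. The real tips seem to be about 35 mm higher than reported, which explains closing above the knob. I'll descend again and probe carefully with force.

Emit:
{"name": "arm_command", "arguments": {"motion": [{"offset": [0, 0, 0.04], "spin": 0}, {"offset": [0, 0, 0.04], "spin": 0}, {"offset": [0, 0, 0.03], "spin": 0}, {"offset": [0, 0, 0.02], "spin": 0}, {"offset": [0, 0, 0], "spin": 0}], "jaw": 0.06}}

```text
time_s: 5.85
ee_pos: [538.7, 439.5, 31.9]
ee_rot: [-179.7, -0.2, 165.6]
force: [-0.1, -0.1, -0.4]
gripper_width: 47.5
gripper_force: 0.0
```

Run:
```python
from h import *
print(env.state()['ee_pos'],env.state()['gripper_width'])
for c in("scene","top"):
    p,w=cloud(c)
    m=(np.hypot(w[...,0]-541,w[...,1]-441)<75)&(w[...,2]>25)&(w[...,2]<135)&~(p[...,2].astype(int)-p[...,0]>30)
    q=w[m]; print(c,len(q)); 
    q=q[np.argsort(q[:,2])]; print(q[:24].round())
    if c=="scene": cv2.imwrite("pics/g4.png",cv2.resize(np.clip(p[310:410,350:470].astype(int)*2,0,255).astype(np.uint8),None,fx=6,fy=6,interpolation=cv2.INTER_NEAREST))
```

```text
[538.7474656  439.5476618   31.90902584] 47.4584023921569
scene 36
[[546. 430.  42.]
 [539. 432.  51.]
 [545. 412.  59.]
 [547. 411.  60.]
 [560. 465.  61.]
 [544. 410.  61.]
 [548. 407.  61.]
 [534. 414.  62.]
 [548. 467.  62.]
 [548. 407.  67.]
 [548. 411.  69.]
 [548. 405.  71.]
 [565. 466.  72.]
 [549. 410.  75.]
 [548. 404.  76.]
 [539. 414.  77.]
 [535. 413.  77.]
 [537. 416.  77.]
 [548. 408.  78.]
 [566. 465.  79.]
 [548. 403.  81.]
 [540. 414.  85.]
 [541. 413.  92.]
 [543. 412.  92.]]
top 2
[[544. 379.  25.]
 [494. 395.  26.]]
```

View pics/g4.png

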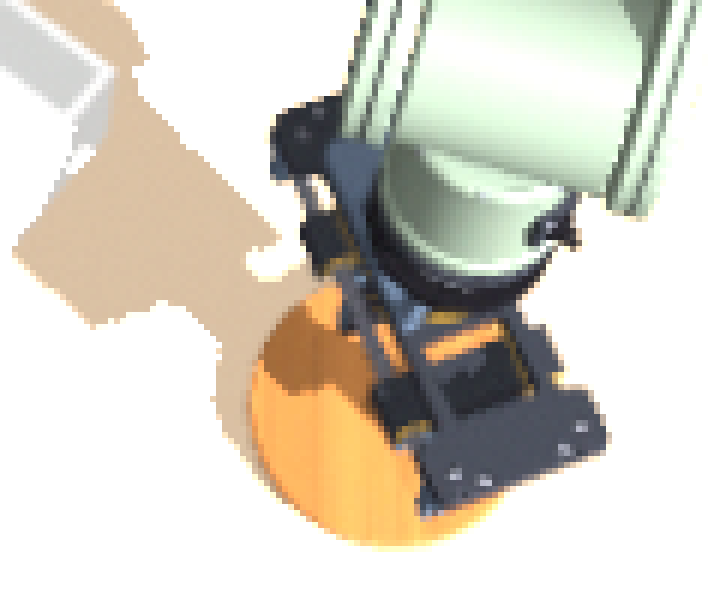

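Emit:
{"name": "arm_command", "arguments": {"motion": [{"offset": [0, 0, 0.01], "spin": 0}, {"offset": [0, 0, 0.01], "spin": 0}, {"offset": [0, 0, 0], "spin": 0}]}}

```text
time_s: 6.32
ee_pos: [539.6, 440.2, 13.7]
ee_rot: [-179.9, -0.1, 165.6]
force: [-0.2, -0.5, -0.5]
gripper_width: 60.2
gripper_force: 0.0
```

Emit:
{"name": "arm_command", "arguments": {"motion": [{"offset": [0, 0, 0.005], "spin": 0}, {"offset": [0, 0, 0.004], "spin": 0}]}}

```text
time_s: 6.58
ee_pos: [540.3, 440.8, 5.7]
ee_rot: [180.0, 0.0, 165.6]
force: [-0.5, -0.4, -0.0]
gripper_width: 59.6
gripper_force: 0.0
```

Emit:
{"name": "arm_command", "arguments": {"motion": [{"offset": [0, 0, 0.005], "spin": 0}, {"offset": [0, 0, 0], "spin": 0}]}}

```text
time_s: 6.82
ee_pos: [540.0, 440.5, 0.2]
ee_rot: [-180.0, -0.0, 165.6]
force: [0.1, -0.4, 0.0]
gripper_width: 60.0
gripper_force: 0.0
```

Emit:
{"name": "arm_command", "arguments": {"motion": [{"offset": [0, 0, 0.004], "spin": 0}, {"offset": [0, 0, 0], "spin": 0}]}}

```text
time_s: 7.08
ee_pos: [540.1, 440.6, -3.6]
ee_rot: [-180.0, -0.0, 165.6]
force: [0.0, 0.4, -0.4]
gripper_width: 60.3
gripper_force: 0.0
```

Emit:
{"name": "arm_command", "arguments": {"motion": [{"offset": [0, 0, 0.003], "spin": 0}, {"offset": [0, 0, 0], "spin": 0}]}}

```text
time_s: 7.32
ee_pos: [540.5, 440.9, -5.9]
ee_rot: [180.0, 0.0, 165.6]
force: [-0.5, 0.1, 2.7]
gripper_width: 60.0
gripper_force: 1.0
```

Contact with the board (z 16) comes at a reported −6, so tip z = reported + 22. I'll back off 2 mm and close.

Emit:
{"name": "arm_command", "arguments": {"motion": [{"offset": [0, 0, -0.002], "spin": 0}, {"offset": [0, 0, 0], "spin": 0}, {"offset": [0, 0, 0], "spin": 0}, {"offset": [0, 0, 0], "spin": 0}, {"offset": [0, 0, 0], "spin": 0}], "jaw": 0}}

```text
time_s: 7.95
ee_pos: [540.2, 440.7, -4.3]
ee_rot: [180.0, -0.0, 165.6]
force: [-0.2, 0.3, -0.4]
gripper_width: 23.2
gripper_force: 20.0
```

Emit:
{"name": "arm_command", "arguments": {"motion": [{"offset": [0, 0, -0.02], "spin": 0}, {"offset": [0, 0, -0.035], "spin": 0}, {"offset": [0, 0, -0.04], "spin": 0}, {"offset": [0, 0, -0.03], "spin": 0}, {"offset": [0, 0, 0], "spin": 0}]}}

```text
time_s: 8.57
ee_pos: [541.6, 441.7, 123.5]
ee_rot: [179.7, 0.2, 165.6]
force: [0.8, -0.5, -1.3]
gripper_width: 23.5
gripper_force: 20.0
```

```bash
python3 -c "
from h import *
print(env.state()['gripper_width']);go(446.5,-100,118)"
```

```text
23.529118141867873
at [541.6 441.7 123.5] yaw 165.63 | spin first rad 0.0 then offset m [-0.0424 -0.5484  0.0055]
```

Emit:
{"name": "arm_command", "arguments": {"motion": [{"offset": [-0.0042, -0.055, 0], "spin": 0}, {"offset": [-0.0042, -0.055, 0], "spin": 0}, {"offset": [-0.0042, -0.055, 0], "spin": 0}, {"offset": [-0.0042, -0.055, 0], "spin": 0}, {"offset": [-0.0042, -0.055, 0], "spin": 0}]}}

```text
time_s: 9.2
ee_pos: [490.7, 167.0, 118.8]
ee_rot: [-179.9, -0.1, 165.7]
force: [1.3, -1.1, -0.7]
gripper_width: 23.6
gripper_force: 20.0
```

Emit:
{"name": "arm_command", "arguments": {"motion": [{"offset": [-0.0042, -0.055, 0], "spin": 0}, {"offset": [-0.0042, -0.055, 0], "spin": 0}, {"offset": [-0.0042, -0.055, 0], "spin": 0}, {"offset": [-0.0042, -0.055, 0], "spin": 0}, {"offset": [-0.0042, -0.053, 0], "spin": 0}]}}

```text
time_s: 9.82
ee_pos: [443.2, -102.0, 119.1]
ee_rot: [180.0, -0.2, 165.6]
force: [0.5, -0.4, -0.2]
gripper_width: 23.7
gripper_force: 20.0
```

Emit:
{"name": "arm_command", "arguments": {"motion": [{"offset": [0, 0, 0], "spin": 0}, {"offset": [0, 0, 0], "spin": 0}]}}

```text
time_s: 10.07
ee_pos: [444.1, -100.0, 119.6]
ee_rot: [180.0, -0.1, 165.6]
force: [-0.1, 0.4, -0.6]
gripper_width: 23.4
gripper_force: 20.0
```

Run:
```python
from h import *
print(env.state()['gripper_width']);go(446.5,-100,73)
for c in("scene","top"):
    p,w=cloud(c)
    m=(np.hypot(w[...,0]-446,w[...,1]+100)<72)&(w[...,2]>118)&(w[...,2]<150)
    q=w[m&(p[...,2].astype(int)-p[...,0]>30)]; print(c,len(q),np.median(q[:,2]) if len(q) else 0,*(fit(q) if len(q)>5 else ()))
    m=(np.hypot(w[...,0]-446,w[...,1]+100)<75)&(w[...,2]>78)&(w[...,2]<92); q=w[m]; print('can',len(q),*(fit(q) if len(q)>5 else ()))
    if c=='scene':cv2.imwrite("pics/p1.png",cv2.resize(np.clip(p[140:280,230:440].astype(int)*1.5,0,255).astype(np.uint8),None,fx=3,fy=3))
```

```text
23.42784482403413
at [ 444.1 -100.   119.6] yaw 165.59 | spin first rad 0.0 then offset m [-0.0023  0.0006  0.0466]
scene 612 142.4283213051756 [460.9 -94.1] [ 91. 124.] 23.1 [ 447.4 -100.9] 128
can 136 [464.3 -78.2] [ 65. 110.] 53.1 [451.3 -95.7] 112
top 168 140.65031540553423 [441.3 -88.9] [121.  74.] 1.3 [442.8 -98.2] 124
can 0
```

View pics/p1.png

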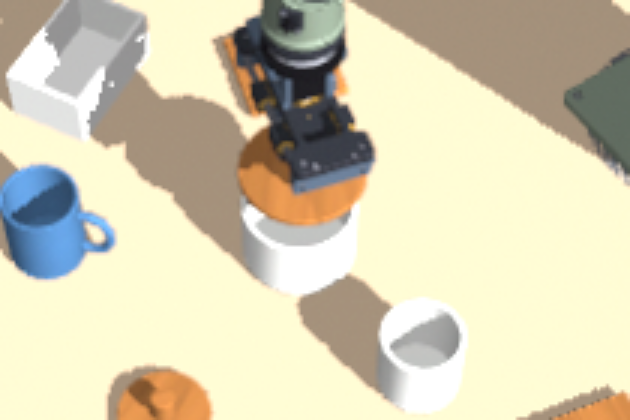

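The lid is held level and centred over the large can (crop 300,180). Lowering it now.

Emit:
{"name": "arm_command", "arguments": {"motion": [{"offset": [-0.002, 0, 0.015], "spin": 0}, {"offset": [0, 0, 0.015], "spin": 0}, {"offset": [0, 0, 0.01], "spin": 0}, {"offset": [0, 0, 0.005], "spin": 0}, {"offset": [0, 0, 0], "spin": 0}]}}

```text
time_s: 10.8
ee_pos: [446.9, -100.7, 75.6]
ee_rot: [180.0, -0.0, 165.7]
force: [0.6, -0.1, -0.5]
gripper_width: 23.6
gripper_force: 20.0
```

Emit:
{"name": "arm_command", "arguments": {"motion": [{"offset": [0, 0, 0.001], "spin": 0}, {"offset": [0, 0, 0], "spin": 0}]}}

```text
time_s: 11.05
ee_pos: [447.1, -101.1, 75.0]
ee_rot: [180.0, 0.0, 165.6]
force: [0.2, -0.0, -0.3]
gripper_width: 23.5
gripper_force: 20.0
```

Emit:
{"name": "arm_command", "arguments": {"motion": [{"offset": [0, 0, 0.001], "spin": 0}, {"offset": [0, 0, 0.001], "spin": 0}, {"offset": [0, 0, 0], "spin": 0}]}}

```text
time_s: 11.42
ee_pos: [446.8, -101.0, 72.6]
ee_rot: [180.0, -0.0, 165.6]
force: [0.3, 0.3, -0.5]
gripper_width: 23.5
gripper_force: 20.0
```

Emit:
{"name": "arm_command", "arguments": {"motion": [{"offset": [0, 0, 0], "spin": 0}, {"offset": [0, 0, 0], "spin": 0}, {"offset": [0, 0, 0], "spin": 0}, {"offset": [0, 0, 0], "spin": 0}], "jaw": 0.06}}

```text
time_s: 11.92
ee_pos: [446.9, -101.1, 72.8]
ee_rot: [180.0, 0.0, 165.6]
force: [0.5, -0.4, -0.9]
gripper_width: 59.1
gripper_force: 0.0
```

Emit:
{"name": "arm_command", "arguments": {"motion": [{"offset": [0, 0, -0.02], "spin": 0}, {"offset": [0, 0, -0.035], "spin": 0}, {"offset": [0, 0, 0], "spin": 0}, {"offset": [0, 0, 0], "spin": 0}]}}

```text
time_s: 12.42
ee_pos: [446.4, -100.9, 127.3]
ee_rot: [180.0, -0.0, 165.6]
force: [0.3, -0.5, -0.1]
gripper_width: 59.7
gripper_force: 0.0
```

```bash
python3 -c "
from h import *
go(664,-9,55)"
```

```text
at [ 446.4 -100.9  127.3] yaw 165.63 | spin first rad 0.0 then offset m [-0.188   0.143   0.0723]
```

Emit:
{"name": "arm_command", "arguments": {"motion": [{"offset": [-0.0376, 0.0286, 0], "spin": 0}, {"offset": [-0.0376, 0.0286, 0], "spin": 0}, {"offset": [-0.0376, 0.0286, 0], "spin": 0}, {"offset": [-0.0376, 0.0286, 0.01], "spin": 0}, {"offset": [-0.0376, 0.0286, 0.02], "spin": 0}]}}

```text
time_s: 13.05
ee_pos: [665.7, -8.5, 96.4]
ee_rot: [-180.0, -0.0, 165.6]
force: [-0.2, -0.8, 0.4]
gripper_width: 60.0
gripper_force: 0.0
```

Emit:
{"name": "arm_command", "arguments": {"motion": [{"offset": [0, 0, 0.025], "spin": 0}, {"offset": [0, 0, 0.02], "spin": 0}, {"offset": [0, 0, 0], "spin": 0}]}}

```text
time_s: 13.42
ee_pos: [662.2, -9.0, 49.3]
ee_rot: [-179.9, -0.4, 165.6]
force: [0.2, 0.5, 0.5]
gripper_width: 59.9
gripper_force: 0.0
```

```bash
python3 -c "
from h import *
go(664,-9,-4)
p,w=cloud('scene')
def near(x,y,r,lo,hi): 
    q=w[(np.hypot(w[...,0]-x,w[...,1]-y)<r)&(w[...,2]>lo)&(w[...,2]<hi)]; print(len(q),q[:,2].mean().round(1),*fit(q))
near(447,-100,70,86,100); near(447,-100,30,108,135); near(664,-9,25,33,50)
"
```

```text
at [662.2  -9.   49.3] yaw 165.64 | spin first rad 0.0 then offset m [-0.0017  0.0004  0.0533]
871 94.9 [442.6 -93.6] [126. 107.] 16.4 [ 444.4 -101.4] 129
61 121.1 [ 445.2 -100.8] [23. 25.] 7.9 [ 446.1 -100.1] 27
0 nan [0. 0.] [0. 0.] 0.0 [0. 0.] 0<string>:6: RuntimeWarning: Mean of empty slice.
  ret = ret.dtype.type(ret / rcount)
```

Large lid seated (knob top 121 as expected). Next, lid_small.

Emit:
{"name": "arm_command", "arguments": {"motion": [{"offset": [-0.001, 0, 0.025], "spin": 0}, {"offset": [0, 0, 0.018], "spin": 0}, {"offset": [0, 0, 0.006], "spin": 0}, {"offset": [0, 0, 0], "spin": 0}]}}

```text
time_s: 13.98
ee_pos: [665.5, -9.4, 3.7]
ee_rot: [180.0, -0.0, 165.6]
force: [0.3, 0.7, -0.1]
gripper_width: 59.9
gripper_force: 0.0
```

Emit:
{"name": "arm_command", "arguments": {"motion": [{"offset": [0, 0, 0.003], "spin": 0}, {"offset": [0, 0, 0], "spin": 0}]}}

```text
time_s: 14.22
ee_pos: [665.7, -9.4, 1.1]
ee_rot: [180.0, 0.0, 165.6]
force: [0.4, 0.4, 0.5]
gripper_width: 60.2
gripper_force: 0.0
```

Emit:
{"name": "arm_command", "arguments": {"motion": [{"offset": [0, 0, 0], "spin": 0}, {"offset": [0, 0, 0], "spin": 0}, {"offset": [0, 0, 0], "spin": 0}, {"offset": [0, 0, 0], "spin": 0}, {"offset": [0, 0, 0], "spin": 0}], "jaw": 0}}

```text
time_s: 14.85
ee_pos: [665.5, -9.4, 0.8]
ee_rot: [180.0, 0.0, 165.6]
force: [-0.2, 0.4, 0.1]
gripper_width: 23.8
gripper_force: 20.0
```

Emit:
{"name": "arm_command", "arguments": {"motion": [{"offset": [0, 0, -0.02], "spin": 0}, {"offset": [0, 0, -0.035], "spin": 0}, {"offset": [0, 0, -0.04], "spin": 0}, {"offset": [0, 0, -0.025], "spin": 0}, {"offset": [0, 0, 0], "spin": 0}]}}

```text
time_s: 15.48
ee_pos: [666.8, -9.5, 122.9]
ee_rot: [179.9, 0.3, 165.6]
force: [-0.2, -0.5, -0.3]
gripper_width: 23.3
gripper_force: 20.0
```

```bash
python3 -c "
from h import *
print(env.state()['gripper_width']);go(436,90.5,118)"
```

```text
23.308888981149057
at [666.8  -9.5 122.9] yaw 165.63 | spin first rad 0.0 then offset m [0.2484 0.0396 0.0049]
```

Emit:
{"name": "arm_command", "arguments": {"motion": [{"offset": [0.05, 0.008, 0], "spin": 0}, {"offset": [0.05, 0.008, 0], "spin": 0}, {"offset": [0.05, 0.008, 0], "spin": 0}, {"offset": [0.05, 0.008, 0], "spin": 0}, {"offset": [0.048, 0.008, 0], "spin": 0}]}}

```text
time_s: 16.1
ee_pos: [432.3, 91.2, 119.1]
ee_rot: [-179.9, -0.2, 165.6]
force: [0.3, 1.8, 0.0]
gripper_width: 23.5
gripper_force: 20.0
```

Emit:
{"name": "arm_command", "arguments": {"motion": [{"offset": [0, 0, 0], "spin": 0}, {"offset": [0, 0, 0], "spin": 0}]}}

```text
time_s: 16.35
ee_pos: [435.4, 90.8, 120.1]
ee_rot: [-180.0, -0.0, 165.7]
force: [0.6, 0.2, -1.1]
gripper_width: 23.2
gripper_force: 20.0
```

```bash
cat >> h.py <<'E'
def chk(x,y,r,lo,hi,cams=("scene","top")):
    for c in cams:
        p,w=cloud(c)
        q=w[(np.hypot(w[...,0]-x,w[...,1]-y)<r)&(w[...,2]>lo)&(w[...,2]<hi)&(p[...,2].astype(int)-p[...,0]>30)]
        print(c,len(q),*((np.median(q[:,2]).round(1),)+fit(q) if len(q)>5 else ()))
E
python3 - <<'E'
from h import *
go(436,90.5,78); chk(436,90,60,120,150)
E
```

```text
at [435.4  90.8 120.1] yaw 165.65 | spin first rad 0.0 then offset m [-0.0007 -0.0001  0.0421]
scene 311 137.7 [455.1  90.4] [55. 93.] 7.4 [438.4  87.8] 95
top 0
```

Emit:
{"name": "arm_command", "arguments": {"motion": [{"offset": [0, 0, 0.015], "spin": 0}, {"offset": [0, 0, 0.014], "spin": 0}, {"offset": [0, 0, 0.008], "spin": 0}, {"offset": [0, 0, 0.004], "spin": 0}, {"offset": [0, 0, 0], "spin": 0}]}}

```text
time_s: 17.08
ee_pos: [435.2, 90.8, 79.6]
ee_rot: [-180.0, -0.0, 165.6]
force: [-0.2, 0.3, -0.4]
gripper_width: 23.3
gripper_force: 20.0
```

Emit:
{"name": "arm_command", "arguments": {"motion": [{"offset": [0, 0, 0.001], "spin": 0}, {"offset": [0, 0, 0], "spin": 0}]}}

```text
time_s: 17.32
ee_pos: [435.4, 90.9, 79.0]
ee_rot: [180.0, 0.0, 165.6]
force: [0.7, -0.4, 0.1]
gripper_width: 23.8
gripper_force: 20.0
```

Emit:
{"name": "arm_command", "arguments": {"motion": [{"offset": [0, 0, 0.001], "spin": 0}, {"offset": [0, 0, 0], "spin": 0}]}}

```text
time_s: 17.58
ee_pos: [435.2, 90.9, 77.8]
ee_rot: [180.0, 0.0, 165.6]
force: [0.0, -0.2, -0.4]
gripper_width: 23.2
gripper_force: 20.0
```

Emit:
{"name": "arm_command", "arguments": {"motion": [{"offset": [0, 0, 0], "spin": 0}, {"offset": [0, 0, 0], "spin": 0}, {"offset": [0, 0, 0], "spin": 0}, {"offset": [0, 0, 0], "spin": 0}], "jaw": 0.06}}

```text
time_s: 18.08
ee_pos: [435.2, 90.9, 77.8]
ee_rot: [180.0, 0.0, 165.6]
force: [-0.3, -0.7, -0.5]
gripper_width: 59.0
gripper_force: 0.0
```

Emit:
{"name": "arm_command", "arguments": {"motion": [{"offset": [0, 0, -0.02], "spin": 0}, {"offset": [0, 0, -0.035], "spin": 0}, {"offset": [0, 0, 0], "spin": 0.18}, {"offset": [0, 0, 0], "spin": 0.18}, {"offset": [0, 0, 0], "spin": 0.18}]}}

```text
time_s: 18.7
ee_pos: [435.1, 90.8, 132.8]
ee_rot: [180.0, 0.0, 134.4]
force: [-0.4, -0.2, -0.1]
gripper_width: 60.3
gripper_force: 0.0
```

Emit:
{"name": "arm_command", "arguments": {"motion": [{"offset": [0, 0, 0], "spin": 0.18}, {"offset": [0, 0, 0], "spin": 0.18}, {"offset": [0, 0, 0], "spin": 0.18}, {"offset": [0, 0, 0], "spin": 0.18}, {"offset": [0, 0, 0], "spin": 0.18}]}}

```text
time_s: 19.32
ee_pos: [435.1, 90.9, 132.7]
ee_rot: [-180.0, -0.0, 82.8]
force: [0.1, -0.3, 0.4]
gripper_width: 60.1
gripper_force: 0.0
```

Emit:
{"name": "arm_command", "arguments": {"motion": [{"offset": [0, 0, 0], "spin": 0.08}, {"offset": [0, 0, 0], "spin": 0}]}}

```text
time_s: 19.58
ee_pos: [435.1, 90.8, 132.7]
ee_rot: [-180.0, -0.0, 78.6]
force: [0.2, -0.1, 0.1]
gripper_width: 60.2
gripper_force: 0.0
```

Run:
```python
from h import *
go(345,285,55,78.3); chk(436,90,55,86,100); chk(436,90,25,108,130)
```

```text
at [435.1  90.8 132.7] yaw 78.6 | spin first rad 0.005 then offset m [ 0.1718 -0.1276  0.0777]
scene 564 94.9 [436.4  90. ] [89. 92.] 83.7 [436.4  86. ] 98
top 25 92.9 [440.3  52.5] [41.  8.] 10.5 [439.9  54.9] 41
scene 64 122.0 [438.7  88.2] [23. 22.] 1.7 [438.3  87.8] 27
top 0
```

Small lid seated. Now the oblong lid.

Emit:
{"name": "arm_command", "arguments": {"motion": [{"offset": [0.043, -0.032, 0], "spin": 0}, {"offset": [0.043, -0.032, 0], "spin": 0}, {"offset": [0.043, -0.032, 0.02], "spin": 0}, {"offset": [0.043, -0.0316, 0.03], "spin": 0}, {"offset": [0, 0, 0.03], "spin": 0}]}}

```text
time_s: 20.4
ee_pos: [343.2, 287.9, 52.2]
ee_rot: [180.0, -0.1, 78.9]
force: [0.3, -1.2, -0.2]
gripper_width: 59.9
gripper_force: 0.0
```

Emit:
{"name": "arm_command", "arguments": {"motion": [{"offset": [0, 0, 0], "spin": 0}, {"offset": [0, 0, 0], "spin": 0}]}}

```text
time_s: 20.65
ee_pos: [345.1, 284.9, 53.6]
ee_rot: [179.9, -0.1, 78.5]
force: [-0.5, -0.3, 0.5]
gripper_width: 59.9
gripper_force: 0.0
```

```bash
python3 -c "
from h import *
go(345,285,-3)"
```

```text
at [345.1 284.9  53.6] yaw 78.51 | spin first rad 0.0 then offset m [ 0.     -0.0001  0.0566]
```

Emit:
{"name": "arm_command", "arguments": {"motion": [{"offset": [0, 0, 0.025], "spin": 0}, {"offset": [0, 0, 0.02], "spin": 0}, {"offset": [0, 0, 0.007], "spin": 0}, {"offset": [0, 0, 0], "spin": 0}]}}

```text
time_s: 21.15
ee_pos: [345.0, 284.8, 1.4]
ee_rot: [180.0, -0.1, 78.5]
force: [-0.7, -0.4, 0.4]
gripper_width: 60.1
gripper_force: 0.0
```

Emit:
{"name": "arm_command", "arguments": {"motion": [{"offset": [0, 0, 0.003], "spin": 0}, {"offset": [0, 0, 0], "spin": 0}]}}

```text
time_s: 21.4
ee_pos: [344.6, 285.0, -1.8]
ee_rot: [180.0, -0.0, 78.5]
force: [0.3, -0.4, 0.2]
gripper_width: 60.2
gripper_force: 0.0
```

Emit:
{"name": "arm_command", "arguments": {"motion": [{"offset": [0, 0, 0], "spin": 0}, {"offset": [0, 0, 0], "spin": 0}, {"offset": [0, 0, 0], "spin": 0}, {"offset": [0, 0, 0], "spin": 0}, {"offset": [0, 0, 0], "spin": 0}], "jaw": 0}}

```text
time_s: 22.02
ee_pos: [344.4, 284.9, -2.2]
ee_rot: [180.0, -0.0, 78.5]
force: [0.9, -0.3, 0.5]
gripper_width: 15.9
gripper_force: 20.0
```

Emit:
{"name": "arm_command", "arguments": {"motion": [{"offset": [0, 0, -0.02], "spin": 0}, {"offset": [0, 0, -0.035], "spin": 0}, {"offset": [0, 0, -0.04], "spin": 0}, {"offset": [0, 0, -0.04], "spin": 0}, {"offset": [0, 0, -0.02], "spin": 0}]}}

```text
time_s: 22.65
ee_pos: [344.8, 285.2, 154.7]
ee_rot: [179.9, -0.1, 78.5]
force: [0.5, 0.4, -1.5]
gripper_width: 16.0
gripper_force: 20.0
```

Emit:
{"name": "arm_command", "arguments": {"motion": [{"offset": [0, 0, 0], "spin": 0.174}, {"offset": [0, 0, 0], "spin": 0.174}, {"offset": [0, 0, 0], "spin": 0.174}, {"offset": [0, 0, 0], "spin": 0.174}, {"offset": [0, 0, 0], "spin": 0.174}]}}

```text
time_s: 23.28
ee_pos: [343.9, 284.5, 152.4]
ee_rot: [180.0, 0.1, 28.4]
force: [0.8, 0.3, -0.8]
gripper_width: 15.9
gripper_force: 20.0
```

Run:
```python
from h import *
print(env.state()['gripper_width']);go(519.8,-412.8,152,28.5); chk(345,285,110,163,185)
```

```text
15.92222727445931
at [343.9 284.5 152.4] yaw 28.36 | spin first rad -0.002 then offset m [-1.781e-01  6.967e-01  4.000e-04]
scene 1148 172.0 [345.7 283.2] [155. 100.] 28.2 [344.  283.2] 180
top 524 170.6 [349.8 275. ] [148.  74.] 28.7 [350.7 279. ] 156
```

Emit:
{"name": "arm_command", "arguments": {"motion": [{"offset": [-0.0127, 0.05, 0], "spin": 0}, {"offset": [-0.0127, 0.05, 0], "spin": 0}, {"offset": [-0.0127, 0.05, 0], "spin": 0}, {"offset": [-0.0127, 0.05, 0], "spin": 0}, {"offset": [-0.0127, 0.05, 0], "spin": 0}]}}

```text
time_s: 24.0
ee_pos: [408.7, 33.4, 152.7]
ee_rot: [-180.0, -0.0, 28.9]
force: [-0.1, 0.4, -1.5]
gripper_width: 16.1
gripper_force: 20.0
```

Emit:
{"name": "arm_command", "arguments": {"motion": [{"offset": [-0.0127, 0.05, 0], "spin": 0}, {"offset": [-0.0127, 0.05, 0], "spin": 0}, {"offset": [-0.0127, 0.05, 0], "spin": 0}, {"offset": [-0.0127, 0.05, 0], "spin": 0}, {"offset": [-0.0127, 0.05, 0], "spin": 0}]}}

```text
time_s: 24.62
ee_pos: [473.0, -216.4, 152.5]
ee_rot: [-180.0, -0.0, 28.9]
force: [0.8, 0.6, -1.4]
gripper_width: 15.8
gripper_force: 20.0
```

Emit:
{"name": "arm_command", "arguments": {"motion": [{"offset": [-0.0127, 0.05, 0], "spin": 0}, {"offset": [-0.0127, 0.05, 0], "spin": 0}, {"offset": [-0.0127, 0.05, 0], "spin": 0}, {"offset": [-0.0127, 0.046, 0], "spin": 0}, {"offset": [0, 0, 0], "spin": 0}]}}

```text
time_s: 25.25
ee_pos: [522.4, -414.1, 151.2]
ee_rot: [-180.0, 0.0, 28.7]
force: [-1.1, 0.8, -0.2]
gripper_width: 15.6
gripper_force: 20.0
```

Emit:
{"name": "arm_command", "arguments": {"motion": [{"offset": [0, 0, 0.03], "spin": 0}, {"offset": [0, 0, 0.02], "spin": 0}, {"offset": [0, 0, 0], "spin": 0}, {"offset": [0, 0, 0], "spin": 0}]}}

```text
time_s: 25.75
ee_pos: [522.9, -410.9, 103.6]
ee_rot: [179.9, -0.0, 28.8]
force: [0.2, -0.3, -0.4]
gripper_width: 15.9
gripper_force: 20.0
```

Run:
```python
from h import *
print(env.state()['gripper_width']);go(519.8,-412.8,55,28.5); chk(520,-412,100,113,135)
```

```text
15.874087682960148
at [ 522.9 -410.9  103.6] yaw 28.77 | spin first rad 0.005 then offset m [-0.0036  0.0002  0.0486]
scene 774 124.4 [ 523.4 -411.4] [158. 111.] 29.8 [ 521.3 -412.8] 180
top 705 121.9 [ 523.6 -410. ] [149. 101.] 29.3 [ 526.5 -407.8] 170
```

Emit:
{"name": "arm_command", "arguments": {"motion": [{"offset": [-0.0036, 0, 0.015], "spin": 0}, {"offset": [0, 0, 0.015], "spin": 0}, {"offset": [0, 0, 0.01], "spin": 0}, {"offset": [0, 0, 0.006], "spin": 0}, {"offset": [0, 0, 0], "spin": 0}]}}

```text
time_s: 26.48
ee_pos: [519.2, -412.7, 56.1]
ee_rot: [-180.0, 0.0, 28.7]
force: [0.0, -0.5, -0.5]
gripper_width: 16.2
gripper_force: 20.0
```

Emit:
{"name": "arm_command", "arguments": {"motion": [{"offset": [0, 0, 0.001], "spin": 0}, {"offset": [0, 0, 0], "spin": 0}]}}

```text
time_s: 26.72
ee_pos: [519.5, -412.9, 56.1]
ee_rot: [180.0, -0.0, 28.7]
force: [0.4, -0.6, -2.4]
gripper_width: 16.0
gripper_force: 20.0
```

Emit:
{"name": "arm_command", "arguments": {"motion": [{"offset": [0, 0, 0.001], "spin": 0}, {"offset": [0, 0, 0], "spin": 0}]}}

```text
time_s: 26.98
ee_pos: [519.4, -412.9, 54.8]
ee_rot: [180.0, -0.0, 28.7]
force: [0.2, 0.4, -0.4]
gripper_width: 15.7
gripper_force: 20.0
```

Emit:
{"name": "arm_command", "arguments": {"motion": [{"offset": [0, 0, 0], "spin": 0}, {"offset": [0, 0, 0], "spin": 0}, {"offset": [0, 0, 0], "spin": 0}, {"offset": [0, 0, 0], "spin": 0}], "jaw": 0.05}}

```text
time_s: 27.48
ee_pos: [519.4, -412.9, 54.8]
ee_rot: [180.0, -0.0, 28.7]
force: [0.4, -0.6, -0.7]
gripper_width: 49.7
gripper_force: 0.0
```

Emit:
{"name": "arm_command", "arguments": {"motion": [{"offset": [0, 0, -0.02], "spin": 0}, {"offset": [0, 0, -0.035], "spin": 0}, {"offset": [0, 0, -0.025], "spin": 0.17}, {"offset": [0, 0, 0], "spin": 0.17}, {"offset": [0, 0, 0], "spin": 0.17}]}}

```text
time_s: 28.1
ee_pos: [519.4, -412.9, 135.3]
ee_rot: [180.0, -0.0, -0.8]
force: [-0.2, 0.0, -0.7]
gripper_width: 50.2
gripper_force: 0.0
```

Emit:
{"name": "arm_command", "arguments": {"motion": [{"offset": [0, 0, 0], "spin": 0.17}, {"offset": [0, 0, 0], "spin": 0.13}, {"offset": [0, 0, 0], "spin": 0}]}}

```text
time_s: 28.48
ee_pos: [519.3, -412.8, 134.7]
ee_rot: [-180.0, 0.0, -17.6]
force: [0.4, -0.5, -0.6]
gripper_width: 50.0
gripper_force: 0.0
```

Run:
```python
from h import *
go(329.8,-299.2,60,-18); chk(520,-412,100,66,80); chk(520,-412,35,88,115)
print('sq knob'); chk(330,-299,35,33,52)
p,w=cloud('scene')
for c in ('scene','top'):
    p,w=cloud(c)
    k=w[(np.hypot(w[...,0]-330,w[...,1]+299)<35)&(w[...,2]>35)&(w[...,2]<52)][:,:2]
    e,v=np.linalg.eigh(np.cov(k.T)); print(len(k),k.mean(0).round(1),np.degrees(np.arctan2(v[1,1],v[0,1])).round(1))
```

```text
at [ 519.3 -412.8  134.7] yaw -17.63 | spin first rad 0.007 then offset m [-0.2153 -0.0495  0.0747]
scene 859 75.0 [ 520.1 -413.5] [157. 106.] 28.3 [ 521.3 -411.8] 176
top 426 72.8 [ 519.6 -410.8] [149.  98.] 28.6 [ 521.2 -409.2] 170
scene 87 101.4 [ 520.1 -411.6] [45. 18.] 29.8 [ 519.9 -411.4] 46
top 0
sq knob
scene 79 42.0 [ 331.3 -295.9] [25. 43.] 75.7 [ 331.  -297.2] 43
top 62 43.4 [ 330.1 -296.6] [13. 43.] 64.5 [ 329.9 -297. ] 43
65 [ 332. -298.] 173.5
73 [ 333.1 -298.2] 153.6
```

Oblong lid seated (top 73, bar 101). Last is the square lid.

Emit:
{"name": "arm_command", "arguments": {"motion": [{"offset": [-0.043, -0.01, 0], "spin": 0}, {"offset": [-0.043, -0.01, 0], "spin": 0}, {"offset": [-0.043, -0.01, 0.01], "spin": 0}, {"offset": [-0.043, -0.01, 0.02], "spin": 0}, {"offset": [-0.043, -0.01, 0.03], "spin": 0}]}}

```text
time_s: 29.55
ee_pos: [329.3, -299.7, 75.0]
ee_rot: [179.9, -0.2, -17.7]
force: [0.9, -0.6, -0.4]
gripper_width: 50.3
gripper_force: 0.0
```

Emit:
{"name": "arm_command", "arguments": {"motion": [{"offset": [0, 0, 0.02], "spin": 0}, {"offset": [0, 0, 0], "spin": 0}]}}

```text
time_s: 29.8
ee_pos: [329.0, -299.1, 54.1]
ee_rot: [-179.9, 0.1, -17.7]
force: [-0.3, -0.4, 0.9]
gripper_width: 49.7
gripper_force: 0.0
```

Run:
```python
from h import *
go(330.3,-299,-3)
p,w=cloud('scene'); cv2.imwrite("pics/q1.png",cv2.resize(np.clip(p[110:210,270:390].astype(int)*1.5,0,255).astype(np.uint8),None,fx=6,fy=6))
m=(p[...,2].astype(int)-p[...,0]>40)&(np.hypot(w[...,0]-330,w[...,1]+299)<85)&(w[...,2]>9)&(w[...,2]<23); print(fit(w[m]))
```

```text
at [ 329.  -299.1   54.1] yaw -17.72 | spin first rad 0.0 then offset m [ 0.0012 -0.0005  0.0571]
(array([ 332.2, -291.1]), array([151., 139.]), 54.8, array([ 329.9, -297.6]), 169)
```

View pics/q1.png

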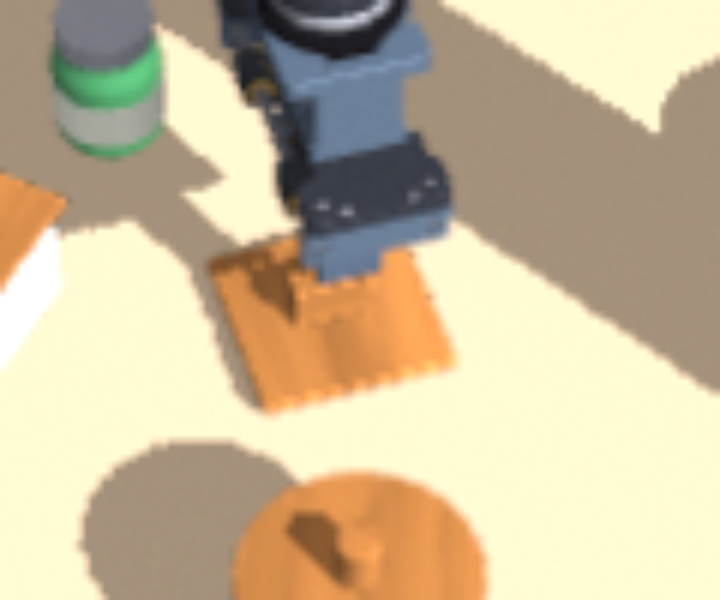

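The gripper is squared with the board edges and above the bar (crop 335,300), so I'll descend.

Emit:
{"name": "arm_command", "arguments": {"motion": [{"offset": [0.001, 0, 0.025], "spin": 0}, {"offset": [0, 0, 0.02], "spin": 0}, {"offset": [0, 0, 0.007], "spin": 0}, {"offset": [0, 0, 0], "spin": 0}]}}

```text
time_s: 30.35
ee_pos: [331.4, -300.6, 3.1]
ee_rot: [180.0, -0.0, -17.7]
force: [-0.2, 0.2, -0.0]
gripper_width: 50.2
gripper_force: 0.0
```

Emit:
{"name": "arm_command", "arguments": {"motion": [{"offset": [0, 0, 0.003], "spin": 0}, {"offset": [0, 0, 0], "spin": 0}]}}

```text
time_s: 30.6
ee_pos: [331.0, -300.3, 0.1]
ee_rot: [180.0, -0.0, -17.7]
force: [-0.1, -0.0, 0.4]
gripper_width: 50.4
gripper_force: 0.0
```

Emit:
{"name": "arm_command", "arguments": {"motion": [{"offset": [0, 0, 0], "spin": 0}, {"offset": [0, 0, 0], "spin": 0}, {"offset": [0, 0, 0], "spin": 0}, {"offset": [0, 0, 0], "spin": 0}, {"offset": [0, 0, 0], "spin": 0}], "jaw": 0}}

```text
time_s: 31.22
ee_pos: [330.7, -300.1, -0.3]
ee_rot: [-180.0, -0.0, -17.7]
force: [-0.3, 0.3, 0.9]
gripper_width: 15.6
gripper_force: 20.0
```

Emit:
{"name": "arm_command", "arguments": {"motion": [{"offset": [0, 0, -0.02], "spin": 0}, {"offset": [0, 0, -0.035], "spin": 0}, {"offset": [0, 0, -0.04], "spin": 0}, {"offset": [0, 0, -0.04], "spin": 0}, {"offset": [0, 0, -0.018], "spin": 0}]}}

```text
time_s: 31.85
ee_pos: [331.3, -300.7, 154.8]
ee_rot: [179.9, -0.2, -17.7]
force: [-0.1, 0.5, -1.1]
gripper_width: 15.9
gripper_force: 20.0
```

Emit:
{"name": "arm_command", "arguments": {"motion": [{"offset": [0, 0, 0], "spin": -0.148}, {"offset": [0, 0, 0], "spin": -0.148}, {"offset": [0, 0, 0], "spin": -0.148}, {"offset": [0, 0, 0], "spin": -0.148}, {"offset": [0, 0, 0], "spin": 0}]}}

```text
time_s: 32.48
ee_pos: [330.4, -299.8, 152.4]
ee_rot: [-180.0, 0.0, 16.1]
force: [0.5, -0.6, -1.7]
gripper_width: 15.9
gripper_force: 20.0
```

Run:
```python
from h import *
print(env.state()['gripper_width']);go(624.2,228,152,16.3); chk(330,-300,90,158,182)
p,w=cloud('scene')
q=w[(np.hypot(w[...,0]-624,w[...,1]-228)<85)&(w[...,2]>68)&(w[...,2]<83)]; print('can',len(q),*fit(q))
```

```text
15.865396933498488
at [ 330.4 -299.8  152.4] yaw 16.1 | spin first rad -0.003 then offset m [ 4.301e-01 -4.242e-01  4.000e-04]
scene 657 170.6 [ 332.1 -300.5] [114. 114.] 16.4 [ 330.9 -298.7] 151
top 438 168.5 [ 367.2 -287.1] [ 30. 109.] 16.8 [ 368.1 -287.1] 110
can 360 [627.1 224.1] [105. 102.] 18.1 [627.8 225.2] 141
```

Emit:
{"name": "arm_command", "arguments": {"motion": [{"offset": [0.0359, -0.0353, 0], "spin": 0}, {"offset": [0.0359, -0.0353, 0], "spin": 0}, {"offset": [0.0359, -0.0353, 0], "spin": 0}, {"offset": [0.0359, -0.0353, 0], "spin": 0}, {"offset": [0.0359, -0.0353, 0], "spin": 0}]}}

```text
time_s: 33.25
ee_pos: [454.5, -79.0, 152.8]
ee_rot: [180.0, -0.0, 16.1]
force: [0.6, -0.3, -0.2]
gripper_width: 15.9
gripper_force: 20.0
```

Emit:
{"name": "arm_command", "arguments": {"motion": [{"offset": [0.0359, -0.0353, 0], "spin": 0}, {"offset": [0.0359, -0.0353, 0], "spin": 0}, {"offset": [0.0359, -0.0353, 0], "spin": 0}, {"offset": [0.0359, -0.0353, 0], "spin": 0}, {"offset": [0.0359, -0.0353, 0], "spin": 0}]}}

```text
time_s: 33.88
ee_pos: [577.6, 140.6, 152.6]
ee_rot: [180.0, 0.0, 16.1]
force: [0.3, -0.2, -0.7]
gripper_width: 16.0
gripper_force: 20.0
```

Emit:
{"name": "arm_command", "arguments": {"motion": [{"offset": [0.0359, -0.0353, 0], "spin": 0}, {"offset": [0.0352, -0.034, 0], "spin": 0}, {"offset": [0, 0, 0.02], "spin": 0}, {"offset": [0, 0, 0.02], "spin": 0}, {"offset": [0, 0, 0], "spin": 0}]}}

```text
time_s: 34.5
ee_pos: [624.5, 225.2, 110.6]
ee_rot: [180.0, 0.3, 16.2]
force: [-0.9, 0.2, -1.2]
gripper_width: 16.2
gripper_force: 20.0
```

Emit:
{"name": "arm_command", "arguments": {"motion": [{"offset": [0, 0, 0], "spin": 0}, {"offset": [0, 0, 0], "spin": 0}]}}

```text
time_s: 34.75
ee_pos: [626.5, 225.5, 114.0]
ee_rot: [-180.0, -0.1, 16.2]
force: [0.2, -0.9, -1.0]
gripper_width: 16.2
gripper_force: 20.0
```

Run:
```python
from h import *
print(env.state()['gripper_width']);go(625,227.2,67,16.3); chk(624,228,90,118,142)
```

```text
16.186527560555966
at [626.5 225.5 114. ] yaw 16.17 | spin first rad -0.002 then offset m [-0.001 -0.002  0.047]
scene 765 131.8 [644.  229.3] [ 74. 109.] 16.9 [654.2 232. ] 117
top 343 129.9 [618.4 226.4] [ 96. 109.] 16.7 [614.8 224.6] 135
```

Emit:
{"name": "arm_command", "arguments": {"motion": [{"offset": [-0.001, -0.002, 0.015], "spin": 0}, {"offset": [0, 0, 0.015], "spin": 0}, {"offset": [0, 0, 0.01], "spin": 0}, {"offset": [0, 0, 0.005], "spin": 0}, {"offset": [0, 0, 0], "spin": 0}]}}

```text
time_s: 35.48
ee_pos: [624.5, 227.1, 67.5]
ee_rot: [-180.0, -0.0, 16.2]
force: [0.5, -0.0, -0.6]
gripper_width: 15.7
gripper_force: 20.0
```

Emit:
{"name": "arm_command", "arguments": {"motion": [{"offset": [0, 0, 0.001], "spin": 0}, {"offset": [0, 0, 0], "spin": 0}]}}

```text
time_s: 35.72
ee_pos: [624.6, 227.2, 66.9]
ee_rot: [-180.0, -0.0, 16.2]
force: [0.7, -0.1, -0.8]
gripper_width: 16.2
gripper_force: 20.0
```

Emit:
{"name": "arm_command", "arguments": {"motion": [{"offset": [0, 0, 0], "spin": 0}, {"offset": [0, 0, 0], "spin": 0}, {"offset": [0, 0, 0], "spin": 0}, {"offset": [0, 0, 0], "spin": 0}], "jaw": 0.05}}

```text
time_s: 36.22
ee_pos: [624.4, 227.1, 66.8]
ee_rot: [-180.0, -0.0, 16.2]
force: [0.5, -0.7, 0.6]
gripper_width: 49.6
gripper_force: 0.0
```

Emit:
{"name": "arm_command", "arguments": {"motion": [{"offset": [0, 0, -0.02], "spin": 0}, {"offset": [0, 0, -0.035], "spin": 0}, {"offset": [0, 0, -0.04], "spin": 0}, {"offset": [0, 0, -0.04], "spin": 0}, {"offset": [0, 0, 0], "spin": 0}]}}

```text
time_s: 36.85
ee_pos: [626.3, 227.8, 206.0]
ee_rot: [-180.0, -0.5, 16.2]
force: [0.1, -1.1, -0.8]
gripper_width: 50.1
gripper_force: 0.0
```

Emit:
{"name": "arm_command", "arguments": {"motion": [{"offset": [-0.03, -0.04, 0], "spin": 0}, {"offset": [-0.03, -0.04, 0], "spin": 0}, {"offset": [-0.03, -0.04, 0], "spin": 0}, {"offset": [-0.03, -0.04, 0], "spin": 0}, {"offset": [0, 0, 0], "spin": 0}]}}

```text
time_s: 37.48
ee_pos: [461.4, 348.5, 200.8]
ee_rot: [180.0, 0.1, 16.4]
force: [0.9, -0.1, 0.3]
gripper_width: 49.9
gripper_force: 0.0
```

Run:
```python
from h import *
print(env.state()['ee_pos'])
for n,x,y,r,h in(('small',436,90,55,85),('large',446,-100,70,85),('sq',624,228,85,75),('ob',520,-412,95,65)):
    print(n,h+8,h+36); chk(x,y,r,h,h+16); chk(x,y,30,h+22,h+50)
p,_=env.grab_frame('scene'); cv2.imwrite('pics/end.png',p)
```

```text
[461.42534618 348.49603025 200.80379593]
small 93 121
scene 624 95.0 [435.8  88.4] [90. 91.] 11.8 [437.7  88.3] 98
top 559 93.2 [430.9  90.6] [81. 90.] 21.0 [433.   91.2] 92
scene 70 121.9 [438.3  88.3] [28. 23.] 27.5 [438.4  87. ] 30
top 63 120.5 [435.1  92. ] [21. 22.] 1.1 [434.5  91.9] 23
large 93 121
scene 1027 95.1 [ 446.9 -102. ] [126. 121.] 62.3 [ 447.1 -102.3] 130
top 1452 93.2 [442.9 -99.8] [117. 122.] 1.0 [445.5 -99.4] 125
scene 66 120.1 [ 445.8 -101.8] [26. 24.] 40.6 [ 445.3 -102.1] 28
top 60 120.9 [ 445.5 -100. ] [19. 21.] 1.0 [ 444.8 -100.1] 23
sq 83 111
scene 1399 84.5 [624.6 224.3] [113. 112.] 16.4 [622.9 224.3] 152
top 1222 83.4 [622.8 229.2] [110. 110.] 16.4 [623.4 228.9] 151
scene 129 111.9 [625.1 225. ] [47. 17.] 15.7 [624.4 227.1] 48
top 95 110.1 [623.1 228.6] [45. 16.] 16.8 [622.3 230.8] 45
ob 73 101
scene 965 75.0 [ 520.5 -414.1] [157. 104.] 28.8 [ 520.7 -413.2] 177
top 382 73.1 [ 521.3 -412.5] [147.  97.] 29.1 [ 523.1 -414.7] 165
scene 87 99.4 [ 521.3 -411.6] [51. 22.] 32.2 [ 521.4 -411.8] 53
top 7 100.4 [ 517.6 -412.8] [34.  8.] 40.8 [ 519.2 -414.7] 34
```

View pics/end.png

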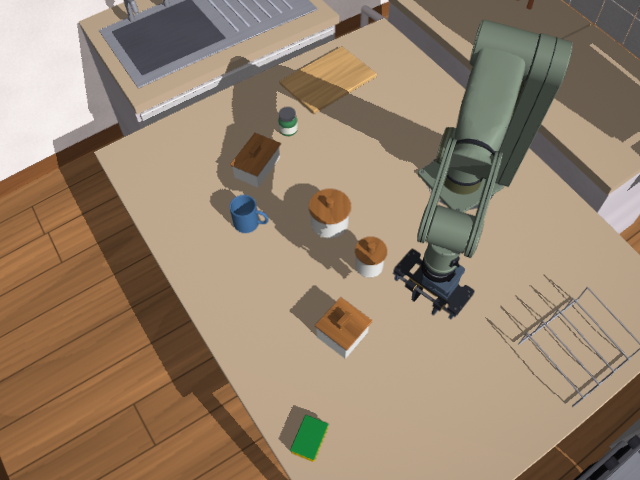

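All four lids sit flat on their cans: large (330,207), small (371,252), square (343,322) and oblong (256,152). Their heights and centres match the seated values, the mug and jar are untouched, and the arm is clear.

```bash
python3 -c "
from workcell import env
print(env.job_done())"
```

```text
the job is handed in; nothing more can be done
None
```

All four lids are on their own canisters, with heights and centres matching the seated values in the final camera check; the mug and jar look undisturbed, and I handed the job in at about 38 s without getting a verdict back.

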